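Socket the upper rack tier onto its base

ROBOT

A 6-joint arm with a two-finger parallel gripper is mounted at the origin on a cart in front of the work surface, level with it; the furniture and walls round the work are solid. World frame = base frame: x ahead of the robot, y to its left, z up, the work surface at z = 0. Lengths are in m, angles in rad, forces in N, time in s.
With the tool pointing down it reaches from about 0.4 to 0.825 m from the base axis. Payload 7 kg.
Tool frame: the origin (TCP) lies midway between the tips of the shut fingers; the grasp point (between the pads) lies arm.grip_point_offset behind it (arm.grip_point_offset is the distance from the TCP to the grasp point, in m); z points along the fingers, y is the direction in which the jaws open and shut (so a half turn about z gives the same grasp; the last joint's range is limited). The gripper opens to 88 mm and grips with 3 to 60 N. Pads are 19 mm wide; open, the fingers measure 130 mm over their backs; the gripper's body (78 mm by 193 mm) begins 47 mm behind the grasp point.
Start: joints at [1.606, 0.359, 0.012, 0, -1.224, -0.288], TCP at [0.169, 0.654, 0.227] pointing down, gripper open.
Joint ranges: [-3.07, 3.07], [-1.43, 2.12], [-1.02, 1.25], [-3.03, 1.67], [-3.05, -0], [-3.03, 3.03]. Speed limits (rad/s): [2.39, 2.39, 3.01, 3.14, 3.14, 3.14].

INTERFACE

Orientations are given as a unit quaternion [w, x, y, z].
In Python, from station import arm gives the robot as it stands.
- The arm moves only by the tool servo_tool, never from a script. Its argument "increments" is a list of rows, each an object of numbers: "ax", "ay", "az": the turn, a rotation vector about the world's x, y, z in units of 8 degrees (1.0 is 8 degrees); "dx", "dy", "dz": the shift along the world's x, y, z in units of 25 mm (1.0 is 25 mm); "gripper": the closure, from 0 (fully open) to 1 (shut). A call has 1 to 12 rows; each row shifts and turns the commanded pose from where the row before left it; what a row does not reach is not made up. A row lasts 1/10 s, in which the tool goes at most 50 mm and 8.59 degrees, less where a joint would pass 70% of its speed; a pose out of reach is approached as far as the arm can. A call is refused whole if a number of a shift passes 1 or a number of a turn 1, either way. A call with a gripper value outside its range is refused whole. The fingers move at their own pace and stop on an object; "grip_force" is the grip in N (left out, the last holds). Time passes only in rows, so rows that do not move let the fingers close. It gives the time, the measured TCP pose, the force and the opening at its end, in the units of the state.
- arm.get_state(): the state, without advancing time (a new reading comes with each control period).
- arm.camera(name): name is "scene" or "side" or "wrist"; returns the picture (420x560x3 uint8, red, green, blue); there is no depth.
- arm.camera_info(name): a dict with "fx", "fy", "cx", "cy" (pixels), "D" ([k1, k2, p1, p2, k3] as OpenCV has them; the pictures are not rectified), "rvec" (rotation vector, rad) and "tvec" (3), from world to camera coordinates, as OpenCV has them; the wrist camera has in their place "T_tool_cam" (4x4, takes a point from camera to tool coordinates, whose origin is the TCP and whose axes are the flange's). Camera axes: x right, y down, z forward; pixel columns grow to the right and rows downward; lengths in m; the calibration is good to about 2 mm. A picture is of the moment at which its call begins: read the wrist's pose just before it. camera_info takes no time and is no camera call.
- arm.sign_off(): hands the job in, once; it reports no verdict.
Trained networks look in the newest picture that a camera, given by its name, has taken for a name from the list of things; names that differ only in an ending like _2 or _b are one class to them, and where a whole thing is asked for, a point or a joint stands for the part that bears it (a point fixed in the world has none). Each returns a list of dicts, best first, with "score" (0 to 1); they miss things now and then, are a little off and sometimes report something else, mostly with a low value. They report only what shows in the picture. A call takes as long as a camera call. They do not tell look-alikes from the thing itself.
- arm.look_for(camera, thing): "centre" ([x, y, z] in m, in the coordinates of the camera as it stood for that picture, good to about 4 mm: the middle of the surface that is visible of it).
- arm.trace(camera, thing): "region" (420x560 bool, what is visible of it).
The state is a dict: "clock": time; "qpos": joint angles; "joint_vel": joint speeds; "effort": joint torques, N m; "eef_pos": TCP position; "orientation": TCP orientation; "contact_force": force on the tool from outside, world axes, zero at the start; "torque": the same for the moment, N m; "finger_gap": opening from 0.0 (shut) to 1.0 (fully open).
Only numpy, scipy, OpenCV 4.12 (cv2) and the standard library are available. Lean on these libraries where they do the work, as an engineer would, in place of code of your own. Each camera call takes 0.05 s, during which the arm holds its last target.

TASK

Pick up the blue rack tier by its handle and stack it on the blue base, not the yellow one: all four corner posts go into the base's four corner sockets. Lower the posts well into the sockets before you let go, and leave the tier seated fully home and level.

Things in the scene. Friction and masses are not known exactly. Their poses are not given: they have to be found in the camera images.
- tier_center (a point): loose blue tier, 124 x 94 mm, 124 high, about 0.35 kg: deck on 4 round steel posts (14 mm thick, tapered feet, 50 mm below deck) at x = +-55, y = +-40 mm. This point: its centre, 62 mm above the feet; x along the long side, z up. Black-sleeved handle bar along x, 18 mm wide and high, 70 long, middle 53 mm above this point, 40 mm free under it. Half a turn is the same. Seated: this point 62 mm above socket floors
- base_blue_seat (a point): blue rack base, 150 x 120 mm, 62 high, fixed to the bench, a felt wheel on its deck. Four square corner sockets, centres at x = +-55, y = +-40 mm: mouth 40 mm wide at the top (62 mm above the bench), narrowing to a 26 mm bore from 50 mm down to the floor at 30 mm. This point: on the centre line at socket floor height, 30 mm above the bench; x along the long side, z up
- base_yellow_seat (a point): yellow rack base, 150 x 120 mm, 62 high, fixed to the bench, a small tin on its deck. Four square corner sockets, centres at x = +-55, y = +-40 mm: mouth 40 mm wide at the top (62 mm above the bench), narrowing to a 26 mm bore from 50 mm down to the floor at 30 mm. This point: on the centre line at socket floor height, 30 mm above the bench; x along the long side, z up; not to be used
Mind the look-alikes: they are no part of the job. Of the things that look like the part that bears tier_center, the larger one is meant.

How it is judged:
By the outcome, as a careful person would: the job done as asked, in the order asked, and still so for the second after the job is handed in, with the robot touching nothing.
It also fails if it takes over 35 s, if anything falls off the work surface, if the arm or the gripper's body presses on something with over 40 N, if the wrist force passes 120 N, or if a joint passes its speed limit or range.

## Working session

There is one attempt and no reset: what is moved stays moved. The work goes in short steps, Python scripts to look and compute and a tool call to move; the robot and the scene stay as the last step left them, time stands still between calls to the robot, and variables do not carry over. Pictures are saved under pics/ and viewed, and the job is handed in when it is done.

Besides the shell and the picture viewer there is one more tool, called after "Call:" as name([rows], argument=value, ...), one row to a line, values as JSON. servo_tool: Moves the arm, as the interface text tells. Its arguments: {"type":"object","properties":{"increments":{"type":"array"},"grip_force":{"type":"number"}},"required":["increments"]}

```bash
ls; mkdir -p pics
python3 - <<'E'
from station import arm
import cv2
s=arm.get_state();print(s, arm.grip_point_offset)
for c in("scene","side","wrist"):
    im=arm.camera(c);cv2.imwrite(f"pics/{c}0.png",im[:,:,::-1]);print(c,arm.camera_info(c))
E
```

```text
pics
{'clock': 0.0, 'qpos': array([ 1.60609531e+00,  3.59372830e-01,  1.10671882e-02, -3.38887716e-04,
       -1.22408139e+00, -2.88089813e-01]), 'joint_vel': array([ 0.00137901, -0.00033576, -0.00049993,  0.00158274,  0.00139383,
        0.00133144]), 'effort': array([-9.85442566e-04, -5.82706618e+01,  2.93063271e+01,  6.99747115e+00,
        6.99141747e-03, -1.60666855e-04]), 'eef_pos': array([0.16873651, 0.65307522, 0.22563742]), 'orientation': array([ 8.10623766e-04,  9.92015126e-01, -1.26116342e-01, -2.91929797e-05]), 'contact_force': array([ 0.36704081, -0.43801669,  0.66630815]), 'torque': array([-0.00273605,  0.02123741, -0.03282253]), 'finger_gap': 0.9976523633512415} 0.0188
scene {'fx': 535.2417352846824, 'fy': 535.2417352846824, 'cx': 285.31977388430226, 'cy': 203.1894896721719, 'D': array([-0.18782406,  0.        ,  0.        ,  0.        ,  0.        ]), 'rvec': array([ 2.14656439, -0.87457335,  0.40155762]), 'tvec': array([-0.45440848,  0.33160809,  1.30577328])}
side {'fx': 432.86534503527724, 'fy': 432.86534503527724, 'cx': 286.8442719076085, 'cy': 209.50106132645425, 'D': array([-0.04034547,  0.        ,  0.        ,  0.        ,  0.        ]), 'rvec': array([ 1.93398501, -0.22369959,  0.15054027]), 'tvec': array([-0.61946657,  0.12448577,  0.9191374 ])}
wrist {'fx': 291.3835149746073, 'fy': 291.3835149746073, 'cx': 283.93548806572835, 'cy': 204.56205878858856, 'D': array([0.00230742, 0.        , 0.        , 0.        , 0.        ]), 'T_tool_cam': array([[-5.82655360e-04, -9.68794234e-01, -2.47865676e-01,
         6.79167619e-02],
       [ 9.99999691e-01, -4.33893134e-04, -6.54798260e-04,
         4.88580993e-04],
       [ 5.26817563e-04, -2.47865981e-01,  9.68794188e-01,
        -1.58975450e-01],
       [ 0.00000000e+00,  0.00000000e+00,  0.00000000e+00,
         1.00000000e+00]])}
```

View pics/scene0.png

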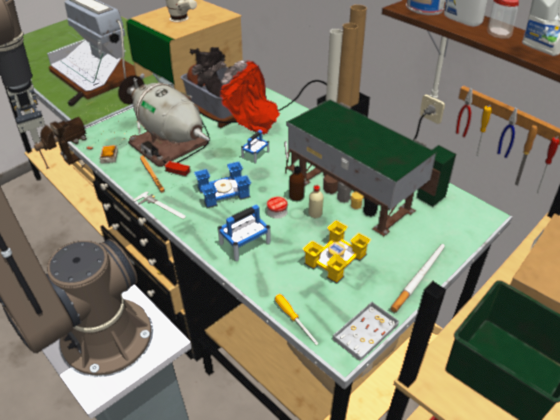

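View pics/side0.png

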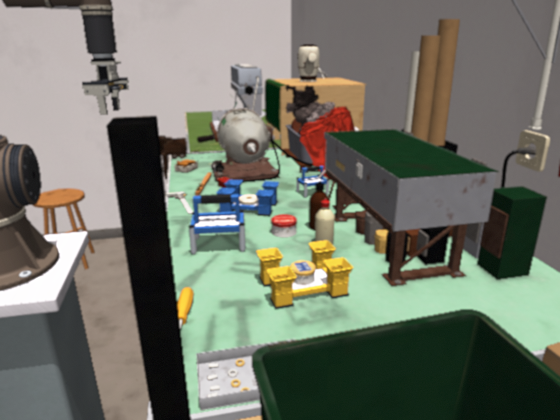

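View pics/wrist0.png

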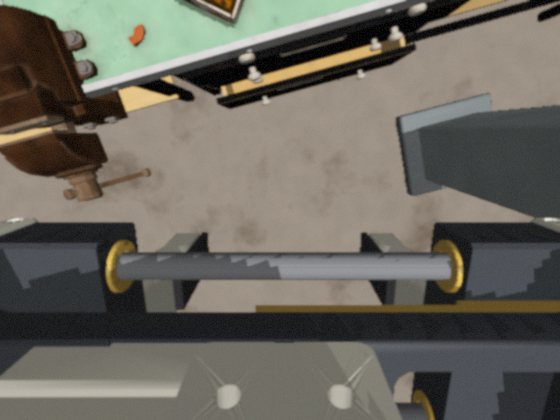

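```bash
cat > h.py <<'E'
import numpy as np,cv2
from scipy.spatial.transform import Rotation as R
from station import arm
def ext(name,st=None):
    i=arm.camera_info(name)
    K=np.array([[i['fx'],0,i['cx']],[0,i['fy'],i['cy']],[0,0,1]]);D=np.array(i['D'])
    if name=='wrist':
        st=st or arm.get_state()
        q=st['orientation'];T=np.eye(4);T[:3,:3]=R.from_quat([q[1],q[2],q[3],q[0]]).as_matrix();T[:3,3]=st['eef_pos']
        W=np.linalg.inv(T@np.array(i['T_tool_cam']))
    else:
        W=np.eye(4);W[:3,:3]=cv2.Rodrigues(np.array(i['rvec']))[0];W[:3,3]=i['tvec']
    return K,D,W
def proj(P,cam,st=None):
    K,D,W=ext(cam,st);return cv2.projectPoints(np.asarray(P,float).reshape(-1,1,3),cv2.Rodrigues(W[:3,:3])[0],W[:3,3],K,D)[0].reshape(-1,2)
def onz(px,z,cam,st=None):
    K,D,W=ext(cam,st)
    u=cv2.undistortPoints(np.asarray(px,float).reshape(-1,1,2),K,D).reshape(-1,2)
    d=np.c_[u,np.ones(len(u))]@W[:3,:3];o=-W[:3,:3].T@W[:3,3]
    return o+d*((z-o[2])/d[:,2])[:,None]
def toworld(c,cam,st=None):
    K,D,W=ext(cam,st);return W[:3,:3].T@(np.array(c)-W[:3,3])
E
python3 - <<'E'
from h import *
for c in("scene","side"):
    for t in("tier_center","base_blue_seat","base_yellow_seat"):
        for d in arm.look_for(c,t)[:4]: print(c,t,d['score'],toworld(d['centre'],c).round(3),proj([toworld(d['centre'],c)],c).round())
E
```

```text
scene tier_center 0.95 [ 0.462 -0.013  0.058] [[244. 232.]]
scene tier_center 0.56 [0.783 0.3   0.037] [[255. 147.]]
scene base_blue_seat 0.75 [0.57  0.217 0.033] [[223. 186.]]
scene base_yellow_seat 0.63 [ 0.602 -0.224  0.037] [[333. 251.]]
side tier_center 0.85 [0.781 0.3   0.042] [[310. 182.]]
side tier_center 0.63 [ 0.472 -0.008  0.067] [[217. 220.]]
side base_yellow_seat 0.96 [ 0.615 -0.245  0.047] [[306. 272.]]
```

The scene view shows the large blue tier at about (244,232), the blue base at (223,186), the small look-alike at (255,147) and the yellow base at (333,251). I'll move the wrist camera over the work for a closer look.

Call:
servo_tool([
  {"dx":0.4,"dy":-1,"dz":0.3},
  {"dx":0.4,"dy":-1,"dz":0.3},
  {"dx":0.4,"dy":-1,"dz":0.3},
  {"dx":0.4,"dy":-1,"dz":0.3},
  {"dx":0.4,"dy":-1,"dz":0.3},
  {"dx":0.4,"dy":-1,"dz":0.3},
  {"dx":0.4,"dy":-1,"dz":0.3},
  {"dx":0.4,"dy":-1,"dz":0.3},
  {"dx":0.4,"dy":-1,"dz":0.3},
  {"dx":0.4,"dy":-1,"dz":0.3},
  {"dx":0.4,"dy":-1,"dz":0.3},
  {"dx":0.4,"dy":-1,"dz":0.3},
])

```text
validation failed for argument at $.in...
```

Call:
servo_tool([
  {"dx":0.5,"dy":-1,"dz":0.2},
  {"dx":0.5,"dy":-1,"dz":0.2},
  {"dx":0.5,"dy":-1,"dz":0.2},
  {"dx":0.5,"dy":-1,"dz":0.2},
  {"dx":0.5,"dy":-1,"dz":0.2},
  {"dx":0.5,"dy":-1,"dz":0.2},
  {"dx":0.5,"dy":-1},
  {"dx":0.5,"dy":-1},
  {"dx":0.5,"dy":-1},
  {},
  {},
])

```text
validation failed for argument at $.in...
```

Run:
```python
from h import *
s=arm.get_state();print(s['clock'],s['eef_pos'],s['orientation'],s['qpos'].round(2),s['contact_force'])
im=arm.camera('wrist');cv2.imwrite("pics/w1.png",im[:,:,::-1])
for t in("tier_center","base_blue_seat"):
    for d in arm.look_for('wrist',t)[:4]: print(t,d['score'],toworld(d['centre'],'wrist',s).round(3),proj([toworld(d['centre'],'wrist',s)],'wrist',s).round())
```

```text
0.45 [0.16884591 0.65348992 0.22646229] [ 7.34339478e-05  9.92022107e-01 -1.26064005e-01 -1.96805101e-06] [ 1.61  0.36  0.01 -0.   -1.22 -0.29] [ 0.6991031  -0.29414043 -0.19159499]
```

View pics/w1.png

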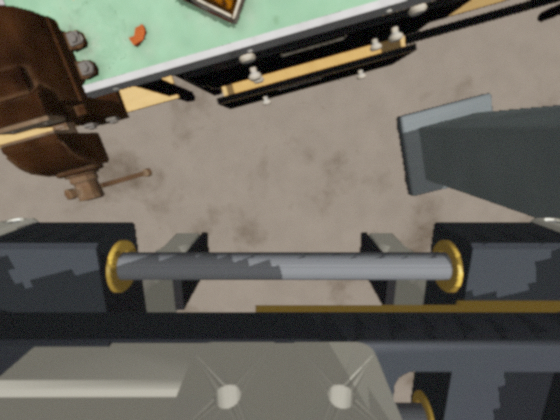

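The move was rejected, so nothing moved. I'll try rows with every field filled in.

Call:
servo_tool([
  {"ax":0,"ay":0,"az":0,"dx":0.4,"dy":-1,"dz":0.3,"gripper":0},
])

```text
clock: 0.7
eef_pos: [0.178, 0.6294, 0.2321]
orientation: [0.001, 0.992, -0.125, 0.0]
contact_force: [0.4, 0.2, 0.0]
finger_gap: 1.001
```

Call:
servo_tool([
  {"ax":0,"ay":0,"az":0,"dx":0.4,"dy":-1,"dz":0.3,"gripper":0},
  {"ax":0,"ay":0,"az":0,"dx":0.4,"dy":-1,"dz":0.3,"gripper":0},
  {"ax":0,"ay":0,"az":0,"dx":0.4,"dy":-1,"dz":0.3,"gripper":0},
  {"ax":0,"ay":0,"az":0,"dx":0.4,"dy":-1,"dz":0.3,"gripper":0},
  {"ax":0,"ay":0,"az":0,"dx":0.4,"dy":-1,"dz":0.3,"gripper":0},
  {"ax":0,"ay":0,"az":0,"dx":0.4,"dy":-1,"dz":0.3,"gripper":0},
  {"ax":0,"ay":0,"az":0,"dx":0.4,"dy":-1,"dz":0.3,"gripper":0},
  {"ax":0,"ay":0,"az":0,"dx":0.4,"dy":-1,"dz":0.3,"gripper":0},
  {"ax":0,"ay":0,"az":0,"dx":0.4,"dy":-1,"dz":0.3,"gripper":0},
  {"ax":0,"ay":0,"az":0,"dx":0.4,"dy":-1,"dz":0.3,"gripper":0},
  {"ax":0,"ay":0,"az":0,"dx":0.4,"dy":-1,"dz":0.3,"gripper":0},
])

```text
clock: 1.8
eef_pos: [0.2891, 0.3524, 0.3171]
orientation: [-0.0, 0.992, -0.126, 0.0]
contact_force: [0.6, 0.2, -0.3]
finger_gap: 0.999
```

Call:
servo_tool([
  {"ax":0,"ay":0,"az":0,"dx":0.5,"dy":-1,"dz":0.2,"gripper":0},
  {"ax":0,"ay":0,"az":0,"dx":0.5,"dy":-1,"dz":0.2,"gripper":0},
  {"ax":0,"ay":0,"az":0,"dx":0.5,"dy":-1,"dz":0.2,"gripper":0},
  {"ax":0,"ay":0,"az":0,"dx":0.5,"dy":-1,"dz":0.2,"gripper":0},
  {"ax":0,"ay":0,"az":0,"dx":0.5,"dy":-1,"dz":0.2,"gripper":0},
  {"ax":0,"ay":0,"az":0,"dx":0.5,"dy":-1,"dz":0,"gripper":0},
  {"ax":0,"ay":0,"az":0,"dx":0.5,"dy":-1,"dz":0,"gripper":0},
  {"ax":0,"ay":0,"az":0,"dx":0.5,"dy":-1,"dz":0,"gripper":0},
  {"ax":0,"ay":0,"az":0,"dx":0.5,"dy":-1,"dz":0,"gripper":0},
  {"ax":0,"ay":0,"az":0,"dx":0,"dy":0,"dz":0,"gripper":0},
  {"ax":0,"ay":0,"az":0,"dx":0,"dy":0,"dz":0,"gripper":0},
])

```text
clock: 2.9
eef_pos: [0.4014, 0.128, 0.3417]
orientation: [-0.0, 0.992, -0.127, 0.0]
contact_force: [-1.4, -1.3, -1.0]
finger_gap: 1.005
```

Run:
```python
from h import *
s=arm.get_state();print(s['clock'],s['eef_pos'],s['orientation'],s['qpos'].round(2),s['contact_force'])
im=arm.camera('wrist');cv2.imwrite("pics/w2.png",im[:,:,::-1])
for t in("tier_center","base_blue_seat"):
    for d in arm.look_for('wrist',t)[:4]: print(t,d['score'],toworld(d['centre'],'wrist',s).round(3),proj([toworld(d['centre'],'wrist',s)],'wrist',s).round())
```

```text
2.9 [0.4014295  0.1280203  0.34165406] [-1.72237600e-04  9.91904621e-01 -1.26984999e-01  6.16170497e-05] [ 0.78 -0.14 -0.3  -0.   -1.41  0.53] [-1.37307591 -1.27127011 -0.95875908]
tier_center 0.65 [0.473 0.007 0.069] [[354. 106.]]
base_blue_seat 0.76 [0.584 0.229 0.033] [[187.  72.]]
```

View pics/w2.png

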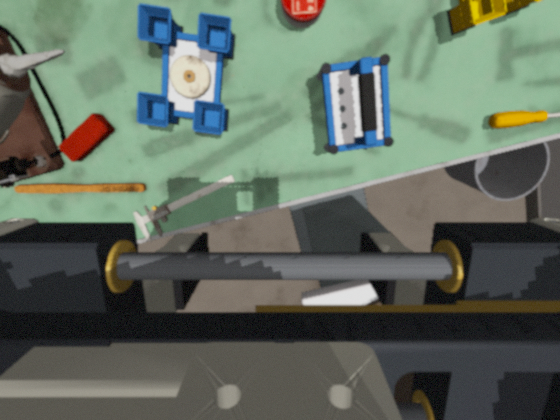

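The wrist view shows the tier (posts near (325,67)–(388,142), handle at about (370,105)) and the blue base (sockets near (155,25), (215,33), (155,110), (210,117)). I'll enlarge both for measuring.

Run:
```python
import cv2
im=cv2.imread("pics/w2.png")
a=cv2.resize(im[45:165,300:410],None,fx=5,fy=5,interpolation=cv2.INTER_CUBIC)
b=cv2.resize(im[0:140,125:245],None,fx=4.2,fy=4.2,interpolation=cv2.INTER_CUBIC)
cv2.imwrite("pics/w2a.png",a);cv2.imwrite("pics/w2b.png",b)
```

```text
(no output)
```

View pics/w2a.png

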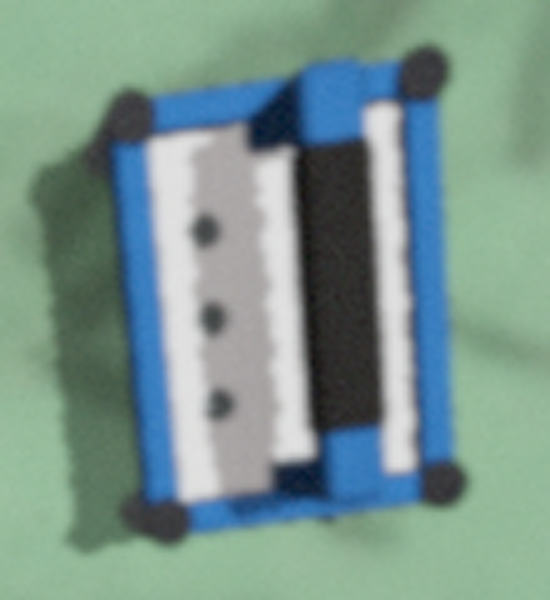

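View pics/w2b.png

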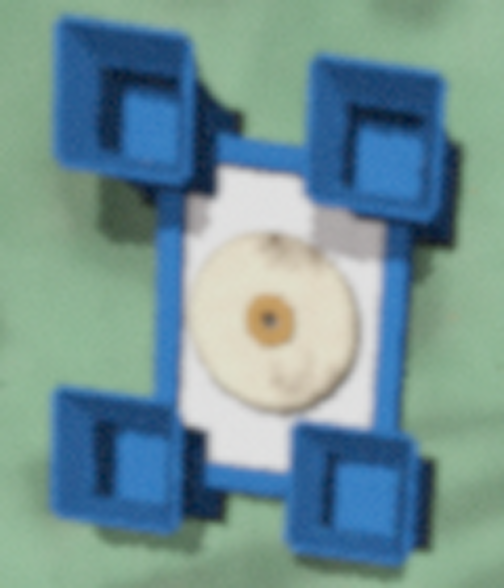

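```bash
cat > m.py <<'E'
from h import *
s=dict(eef_pos=np.array([0.4014295,0.1280203,0.34165406]),orientation=np.array([-1.72237600e-04,9.91904621e-01,-1.26984999e-01,6.16170497e-05]))
from scipy.optimize import least_squares
def fit(px,loc,z0,zfree,cam,s,x0):
    def P(p):
        c,sn=np.cos(p[2]),np.sin(p[2]);L=np.array(loc,float)
        return np.c_[p[0]+c*L[:,0]-sn*L[:,1],p[1]+sn*L[:,0]+c*L[:,1],np.full(len(L),z0+(p[3] if zfree else 0))]
    f=lambda p:(proj(P(p),cam,s)-px).ravel()
    r=least_squares(f,x0+([0] if zfree else []));return r.x,np.abs(r.fun).max()
E
python3 - <<'E'
from m import *
a=lambda q:np.array(q)/5+[300,45]
b=lambda q:np.array(q)/4.2+[125,0]
caps=a([(130,112),(423,73),(441,482),(165,520)])
# order TL,TR,BR,BL ; up=+x, left=+y
loc=np.array([(55,40),(55,-40),(-55,-40),(-55,40)])/1e3
for z in(.06,.066,.07): print('tier',z,fit(caps,loc,z,False,'wrist',s,[.47,0,-.2]))
print(fit(caps,loc,.066,True,'wrist',s,[.47,0,-.2]))
h=onz(a([(300,143),(365,140),(382,425),(317,430)]),.124,'wrist',s);print('handle',h.round(4),h.mean(0), np.arctan2(*((h[0]+h[1]-h[2]-h[3])[[1,0]])))
S=[[(60,18),(192,37),(190,185),(58,165)],[(316,58),(442,75),(437,220),(308,200)],[(297,427),(416,437),(413,563),(290,550)],[(60,390),(184,408),(180,532),(55,514)]]
for w in (.02,.022,.024):
  sq=np.array([(w,w),(w,-w),(-w,-w),(-w,w)])
  L=np.concatenate([l+sq for l in loc]);px=np.concatenate([b(q) for q in S])
  print('base',w,fit(px,L,.062,False,'wrist',s,[.58,.22,-.2]),fit(px,L,.062,True,'wrist',s,[.58,.22,-.2]))
p=onz(b([(270,320)]),.04,'wrist',s);print('wheel',p)
E
```

```text
tier 0.06 (array([ 0.47311458, -0.00057207, -0.1258552 ]), np.float64(1.0772699523174083))
tier 0.066 (array([ 0.47292428,  0.00096001, -0.12556189]), np.float64(0.4456839732259823))
tier 0.07 (array([ 0.47279613,  0.00198165, -0.12536199]), np.float64(0.42053944140042887))
(array([ 0.47284875,  0.00156312, -0.12544431,  0.00236143]), np.float64(0.272008896091819))
handle [[ 0.5073  0.0062  0.124 ]
 [ 0.5041 -0.0089  0.124 ]
 [ 0.4379 -0.0013  0.124 ]
 [ 0.4408  0.0147  0.124 ]] [0.47251846 0.00267948 0.124     ] -0.12120457730806805
base 0.02 (array([ 0.57727374,  0.22714204, -0.38355447]), np.float64(1.2913019711920128)) (array([ 0.57633351,  0.22624531, -0.38375533,  0.00345789]), np.float64(1.1620008434586921))
base 0.022 (array([ 0.57715086,  0.22717752, -0.38348009]), np.float64(2.1917637355846864)) (array([ 0.57804093,  0.22802564, -0.3832957 , -0.00327102]), np.float64(2.440103133608474))
base 0.024 (array([ 0.57700963,  0.22721849, -0.38340721]), np.float64(3.752535119560804)) (array([ 0.58001417,  0.23007887, -0.38280487, -0.01103383]), np.float64(4.5405231060034055))
wheel [[0.57606818 0.22575054 0.04      ]]
```

Call:
servo_tool([
  {"ax":0,"ay":0,"az":0.16,"dx":0.476,"dy":-0.841,"dz":-0.6,"gripper":0},
  {"ax":0,"ay":0,"az":0.16,"dx":0.476,"dy":-0.841,"dz":-0.6,"gripper":0},
  {"ax":0,"ay":0,"az":0.16,"dx":0.476,"dy":-0.841,"dz":-0.6,"gripper":0},
  {"ax":0,"ay":0,"az":0.16,"dx":0.476,"dy":-0.841,"dz":-0.6,"gripper":0},
  {"ax":0,"ay":0,"az":0.15,"dx":0.476,"dy":-0.841,"dz":-0.6,"gripper":0},
  {"ax":0,"ay":0,"az":0.15,"dx":0.476,"dy":-0.841,"dz":-0.6,"gripper":0},
  {"ax":0,"ay":0,"az":0,"dx":0,"dy":0,"dz":-0.8,"gripper":0},
  {"ax":0,"ay":0,"az":0,"dx":0,"dy":0,"dz":-0.8,"gripper":0},
  {"ax":0,"ay":0,"az":0,"dx":0,"dy":0,"dz":-0.8,"gripper":0},
  {"ax":0,"ay":0,"az":0,"dx":0,"dy":0,"dz":-0.7,"gripper":0},
  {"ax":0,"ay":0,"az":0,"dx":0,"dy":0,"dz":0,"gripper":0},
])

```text
clock: 4.15
eef_pos: [0.4712, 0.0027, 0.172]
orientation: [0.001, 0.998, -0.06, -0.002]
contact_force: [-0.2, -0.5, 0.1]
finger_gap: 1.0
```

Run:
```python
from h import *
s=arm.get_state();print(s['clock'],s['eef_pos'],s['orientation'],s['qpos'].round(2))
out=[]
for c in('scene','side'):
    im=arm.camera(c)[:,:,::-1].copy()
    u,v=proj([[.473,.002,.13]],c)[0].astype(int)
    out.append(cv2.resize(im[v-55:v+65,u-60:u+60],None,fx=3.3,fy=3.3,interpolation=cv2.INTER_CUBIC))
cv2.imwrite("pics/h.png",np.hstack(out))
```

```text
4.15 [0.47123583 0.00274687 0.17195316] [ 6.93904743e-04  9.98179308e-01 -6.02783583e-02 -2.02651767e-03] [ 0.42  0.07 -0.5  -0.   -1.01  1.03]
```

View pics/h.png

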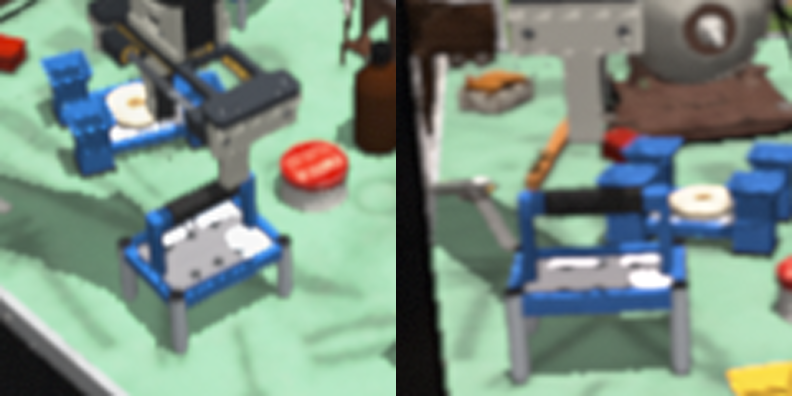

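The handle sits directly under the open fingers and nothing is in the way. I'll descend and grip.

Call:
servo_tool([
  {"ax":0,"ay":0,"az":0,"dx":0,"dy":0,"dz":-0.8,"gripper":0},
  {"ax":0,"ay":0,"az":0,"dx":0,"dy":0,"dz":-0.8,"gripper":0},
  {"ax":0,"ay":0,"az":0,"dx":0,"dy":0,"dz":-0.8,"gripper":0},
  {"ax":0,"ay":0,"az":0,"dx":0,"dy":0,"dz":-0.65,"gripper":0},
  {"ax":0,"ay":0,"az":0,"dx":0,"dy":0,"dz":0,"gripper":0},
  {"ax":0,"ay":0,"az":0,"dx":0,"dy":0,"dz":0,"gripper":1},
  {"ax":0,"ay":0,"az":0,"dx":0,"dy":0,"dz":0,"gripper":1},
  {"ax":0,"ay":0,"az":0,"dx":0,"dy":0,"dz":0,"gripper":1},
  {"ax":0,"ay":0,"az":0,"dx":0,"dy":0,"dz":0,"gripper":1},
  {"ax":0,"ay":0,"az":0,"dx":0,"dy":0,"dz":0,"gripper":1},
  {"ax":0,"ay":0,"az":0,"dx":0,"dy":0,"dz":0,"gripper":1},
], grip_force=35)

```text
clock: 5.35
eef_pos: [0.4728, 0.0024, 0.098]
orientation: [-0.0, 0.998, -0.061, 0.0]
contact_force: [0.5, 0.4, -0.4]
finger_gap: 0.516
```

Call:
servo_tool([
  {"ax":0,"ay":0,"az":0,"dx":0,"dy":0,"dz":0,"gripper":1},
  {"ax":0,"ay":0,"az":0,"dx":0,"dy":0,"dz":0,"gripper":1},
  {"ax":0,"ay":0,"az":0,"dx":0,"dy":0,"dz":0,"gripper":1},
  {"ax":0,"ay":0,"az":0,"dx":0,"dy":0,"dz":0,"gripper":1},
  {"ax":0,"ay":0,"az":0,"dx":0,"dy":0,"dz":0,"gripper":1},
])

```text
clock: 5.85
eef_pos: [0.4727, 0.0023, 0.0978]
orientation: [0.0, 0.998, -0.061, -0.0]
contact_force: [-0.8, -0.9, -1.1]
finger_gap: 0.201
```

The fingers stopped at 17.7 mm, which matches the 18 mm bar. Lifting.

Call:
servo_tool([
  {"ax":0,"ay":0,"az":0,"dx":0,"dy":0,"dz":0.4,"gripper":1},
  {"ax":0,"ay":0,"az":0,"dx":0,"dy":0,"dz":0.8,"gripper":1},
  {"ax":0,"ay":0,"az":0,"dx":0,"dy":0,"dz":0.8,"gripper":1},
  {"ax":0,"ay":0,"az":0,"dx":0,"dy":0,"dz":0.8,"gripper":1},
  {"ax":0,"ay":0,"az":0,"dx":0,"dy":0,"dz":0.8,"gripper":1},
  {"ax":0,"ay":0,"az":0,"dx":0,"dy":0,"dz":0.4,"gripper":1},
  {"ax":0,"ay":0,"az":0,"dx":0,"dy":0,"dz":0,"gripper":1},
])

```text
clock: 6.55
eef_pos: [0.4733, 0.0027, 0.1991]
orientation: [-0.001, 0.998, -0.061, 0.001]
contact_force: [0.2, -0.1, -3.5]
finger_gap: 0.204
```

Run:
```python
from h import *
s=arm.get_state();print(s['clock'],s['eef_pos'],s['orientation'],s['finger_gap'],s['contact_force'],s['torque'])
print(onz([[297,198]],0,'scene'),proj([[.66,.1,.0]],'scene'))
out=[]
for c in('scene','side'):
    im=arm.camera(c)[:,:,::-1].copy()
    u,v=proj([[.52,.08,.13]],c)[0].astype(int)
    out.append(cv2.resize(im[v-75:v+75,u-65:u+65],None,fx=3.,fy=3.,interpolation=cv2.INTER_CUBIC))
cv2.imwrite("pics/l.png",np.hstack(out))
im=arm.camera('wrist');cv2.imwrite("pics/w3.png",im[:,:,::-1])
```

```text
6.55 [0.47328997 0.00267255 0.19911918] [-6.17926934e-04  9.98154030e-01 -6.07195526e-02  1.13390643e-03] 0.2042972373537152 [ 0.21665216 -0.08236257 -3.5175346 ] [ 0.02759186 -0.00540662  0.03840402]
[[0.72398734 0.03684332 0.        ]] [[268.84735045 197.88681418]]
```

View pics/l.png

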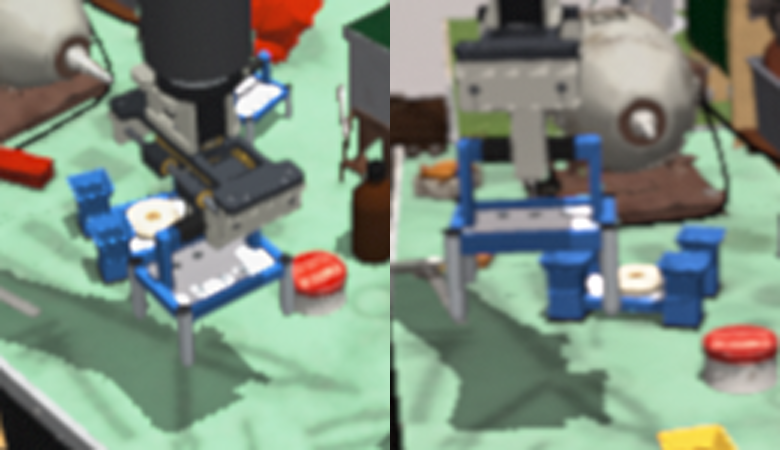

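View pics/w3.png

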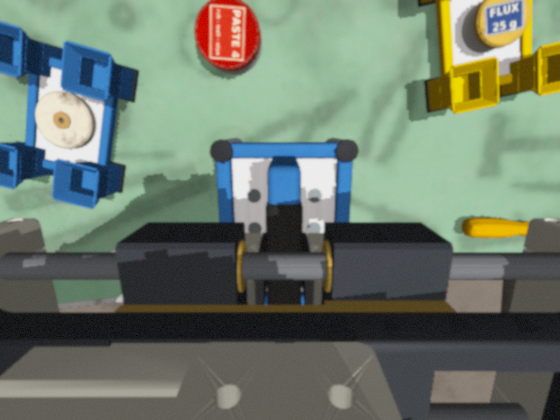

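The tier hangs level, with its front caps at (221,151) and (346,150). I'll use those to get the tier's offset in the tool frame, and check the base estimate against this new view.

Run:
```python
from h import *
s=dict(eef_pos=np.array([0.47328997,0.00267255,0.19911918]),orientation=np.array([-6.17926934e-04,9.98154030e-01,-6.07195526e-02,1.13390643e-03]))
for z in(.165,.168,.171):
    p=onz([(221.5,151),(346.5,150)],z,'wrist',s);d=p[0]-p[1]
    n=d[:2]/np.linalg.norm(d[:2]);yaw=np.arctan2(-n[0],n[1]);x=np.array([np.cos(yaw),np.sin(yaw)])
    print(z,np.linalg.norm(d),p.mean(0)[:2]-.055*x,yaw)
# overlay base
im=cv2.imread('pics/w3.png')
c,sn=np.cos(-.3835),np.sin(-.3835)
for lx in(-55,55):
  for ly in(-40,40):
    q=[]
    for a,b in((20,20),(20,-20),(-20,-20),(-20,20)):
        X,Y=(lx+a)/1e3,(ly+b)/1e3;q.append([.577+c*X-sn*Y,.2268+sn*X+c*Y,.062])
    cv2.polylines(im,[np.round(proj(q,'wrist',s)*8).astype(np.int32)],True,(0,0,255),1,cv2.LINE_AA,3)
cv2.imwrite('pics/ov.png',cv2.resize(im[0:220,0:240],None,fx=2.7,fy=2.7,interpolation=cv2.INTER_CUBIC))
```

```text
0.165 0.0816681549965662 [0.47312757 0.00174293] -0.11409501324345506
0.168 0.08040030762076793 [0.47332018 0.00171399] -0.11409501324345472
0.171 0.07913246024496966 [0.4735128  0.00168506] -0.11409501324345579
```

View pics/ov.png

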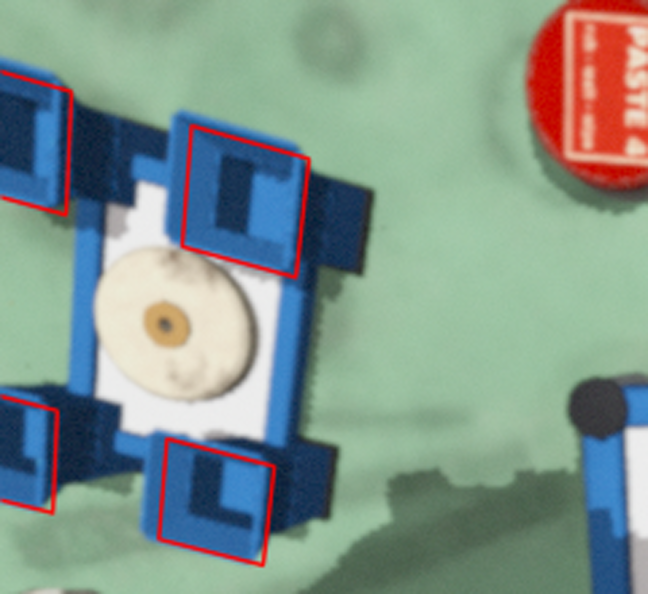

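The overlay sits about 2 px off the base, so roughly 2 mm, well inside the 6 mm clearance. I'll carry the tier over the base and compare posts with sockets there.

Call:
servo_tool([
  {"ax":0,"ay":0,"az":-0.19,"dx":0.415,"dy":0.905,"dz":0,"gripper":1},
  {"ax":0,"ay":0,"az":-0.19,"dx":0.415,"dy":0.905,"dz":0,"gripper":1},
  {"ax":0,"ay":0,"az":-0.19,"dx":0.415,"dy":0.905,"dz":0,"gripper":1},
  {"ax":0,"ay":0,"az":-0.19,"dx":0.415,"dy":0.905,"dz":0,"gripper":1},
  {"ax":0,"ay":0,"az":-0.19,"dx":0.415,"dy":0.905,"dz":0,"gripper":1},
  {"ax":0,"ay":0,"az":-0.19,"dx":0.415,"dy":0.905,"dz":0,"gripper":1},
  {"ax":0,"ay":0,"az":-0.19,"dx":0.415,"dy":0.905,"dz":0,"gripper":1},
  {"ax":0,"ay":0,"az":-0.19,"dx":0.415,"dy":0.905,"dz":0,"gripper":1},
  {"ax":0,"ay":0,"az":-0.19,"dx":0.415,"dy":0.905,"dz":0,"gripper":1},
  {"ax":0,"ay":0,"az":-0.19,"dx":0.415,"dy":0.905,"dz":0,"gripper":1},
  {"ax":0,"ay":0,"az":0,"dx":0,"dy":0,"dz":0,"gripper":1},
  {"ax":0,"ay":0,"az":0,"dx":0,"dy":0,"dz":0,"gripper":1},
])

```text
clock: 7.9
eef_pos: [0.5758, 0.2286, 0.1958]
orientation: [0.001, 0.981, -0.192, -0.001]
contact_force: [-0.9, -0.1, -4.4]
finger_gap: 0.203
```

Run:
```python
from h import *
import pickle
s=arm.get_state();print(s['clock'],s['eef_pos'],s['orientation'],s['finger_gap'],s['contact_force'],s['qpos'].round(2))
pickle.dump(s,open('s4.pkl','wb'))
out=[]
im=arm.camera('wrist');cv2.imwrite("pics/w4.png",im[:,:,::-1])
cv2.imwrite("pics/w4z.png",cv2.resize(im[60:230,180:390,::-1],None,fx=3.5,fy=3.5,interpolation=cv2.INTER_CUBIC))
for c in('scene','side'):
    im=arm.camera(c)[:,:,::-1].copy()
    u,v=proj([[.577,.228,.1]],c)[0].astype(int)
    out.append(cv2.resize(im[v-60:v+50,u-60:u+60],None,fx=3.3,fy=3.3,interpolation=cv2.INTER_CUBIC))
cv2.imwrite("pics/l4.png",np.hstack(out))
```

```text
7.9 [0.5757748  0.22857681 0.19576819] [ 0.00124472  0.98142521 -0.19183713 -0.00123378] 0.2033768101870858 [-0.87565145 -0.05270105 -4.42310446] [ 0.69  0.29 -0.16 -0.   -1.13  0.49]
```

View pics/l4.png

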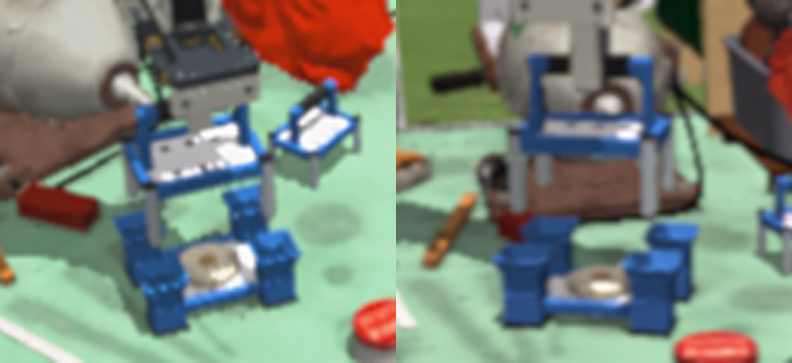

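View pics/w4z.png

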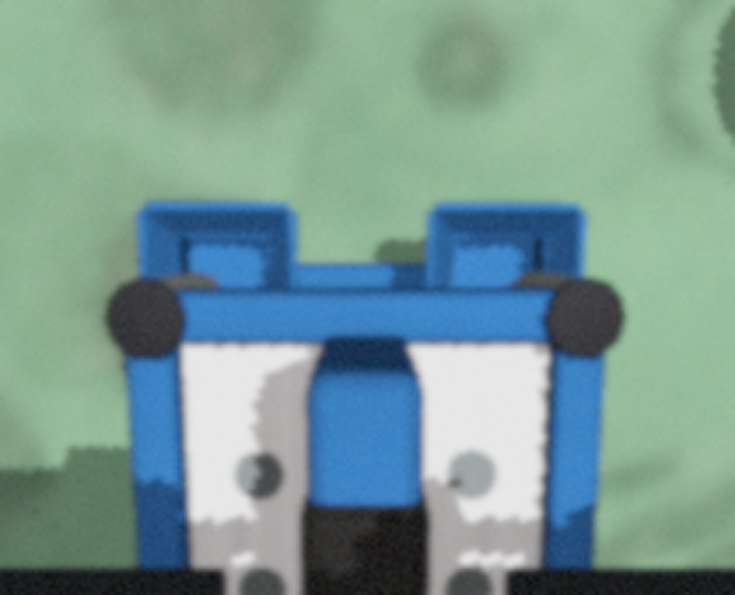

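Run:
```python
from h import *
import pickle
s=pickle.load(open('s4.pkl','rb'))
a=lambda q:np.array(q)/3.5+[180,60]
p=onz(a([(145,318),(585,318)]),.165,'wrist',s)
r=onz(a([(140,205),(295,205),(430,205),(585,205)]),.062,'wrist',s)
f=lambda p:(lambda d:np.arctan2(-d[0],d[1]))(p[0]-p[-1])
for n,q,o in(('tier',p,.055),('base',r,.075)):
    y=f(q);x=np.array([np.cos(y),np.sin(y)]);print(n,y,np.linalg.norm(q[0]-q[-1]),q.mean(0)[:2]-o*x)
# predicted nominal images for base (.577,.228)
```

```text
tier -0.38681120514641537 0.08063681513200993 [0.57553538 0.22816741]
base -0.38656756173538853 0.12249555732813779 [0.57882131 0.22718266]
```

Measured in the same picture, the base is at (0.578, 0.227), the tier at (0.5755, 0.228), and the yaw matches. I'll correct by (+2, −1) mm and lower.

Call:
servo_tool([
  {"ax":0,"ay":0,"az":0,"dx":0.08,"dy":-0.04,"dz":0,"gripper":1},
  {"ax":0,"ay":0,"az":0,"dx":0,"dy":0,"dz":-0.4,"gripper":1},
  {"ax":0,"ay":0,"az":0,"dx":0,"dy":0,"dz":-0.4,"gripper":1},
  {"ax":0,"ay":0,"az":0,"dx":0,"dy":0,"dz":-0.4,"gripper":1},
  {"ax":0,"ay":0,"az":0,"dx":0,"dy":0,"dz":-0.3,"gripper":1},
  {"ax":0,"ay":0,"az":0,"dx":0,"dy":0,"dz":-0.3,"gripper":1},
  {"ax":0,"ay":0,"az":0,"dx":0,"dy":0,"dz":0,"gripper":1},
])

```text
clock: 8.75
eef_pos: [0.5778, 0.2272, 0.1512]
orientation: [0.001, 0.981, -0.192, -0.001]
contact_force: [0.2, -0.2, -4.7]
finger_gap: 0.202
```

Run:
```python
from h import *
s=arm.get_state();print(s['clock'],s['eef_pos'],s['orientation'],s['finger_gap'],s['contact_force'])
out=[]
for c in('scene','side'):
    im=arm.camera(c)[:,:,::-1].copy()
    u,v=proj([[.577,.228,.1]],c)[0].astype(int)
    out.append(cv2.resize(im[v-60:v+50,u-60:u+60],None,fx=3.3,fy=3.3,interpolation=cv2.INTER_CUBIC))
cv2.imwrite("pics/l5.png",np.hstack(out))
```

```text
8.75 [0.5778117  0.22722997 0.15122431] [ 8.33682334e-04  9.81343618e-01 -1.92258333e-01 -8.61597435e-04] 0.20236438142019472 [ 0.23842371 -0.24420756 -4.66870413]
```

View pics/l5.png

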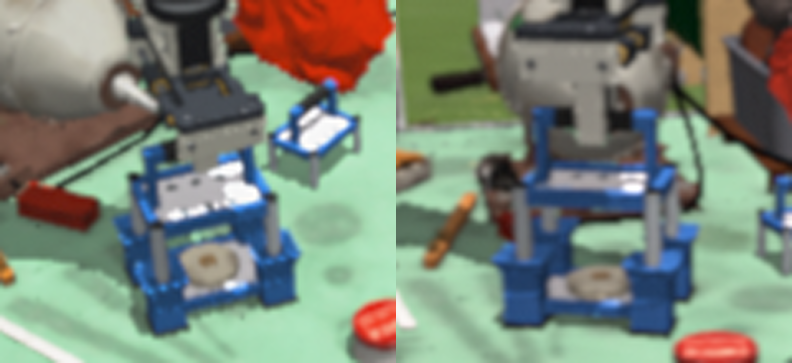

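The feet are centred in the mouths with no contact force. The spindle of the grey machine looks close to the gripper body, so I'll triangulate it before going lower.

Run:
```python
from m import *
for z in(.05,.08,.1,.12,.15,.2):
    w=onz([(62,52)],z,'wrist',s)
    print(z,w.round(3),proj(w,'scene').round(),proj(w,'side').round())
st=arm.get_state()
c=np.array([.578,.227]);y=-.385;X=np.array([np.cos(y),np.sin(y)]);Y=np.array([-X[1],X[0]])
for a in(-1,1):print((c+.097*Y+.039*a*X).round(3))
im=cv2.imread('pics/scene0.png');cv2.imwrite('pics/t.png',cv2.resize(im[60:180,100:240],None,fx=4,fy=4))
```

```text
0.05 [[0.649 0.386 0.05 ]] [[209. 150.]] [[263. 174.]]
0.08 [[0.637 0.368 0.08 ]] [[209. 146.]] [[260. 167.]]
0.1 [[0.629 0.356 0.1  ]] [[209. 144.]] [[258. 162.]]
0.12 [[0.62  0.343 0.12 ]] [[209. 141.]] [[256. 157.]]
0.15 [[0.608 0.325 0.15 ]] [[208. 137.]] [[253. 148.]]
0.2 [[0.588 0.294 0.2  ]] [[208. 130.]] [[247. 134.]]
[0.578 0.332]
[0.651 0.302]
```

View pics/t.png

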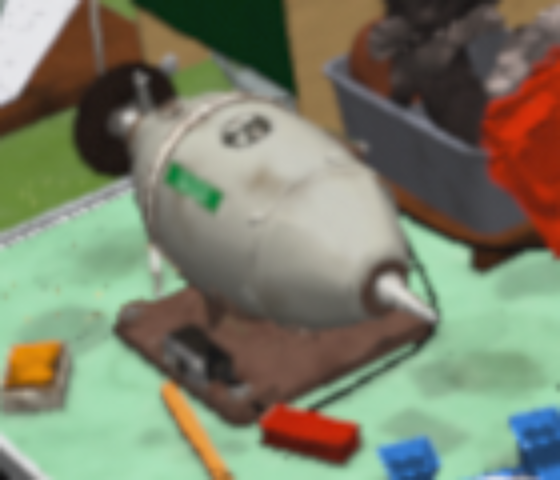

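The spindle tip is at about (0.618, 0.34, 0.125). That is outside the reach of the fingers and about 60 mm below the gripper body, so the path is clear. Lowering the rest of the way.

Call:
servo_tool([
  {"ax":0,"ay":0,"az":0,"dx":0,"dy":0,"dz":-0.25,"gripper":1},
  {"ax":0,"ay":0,"az":0,"dx":0,"dy":0,"dz":-0.25,"gripper":1},
  {"ax":0,"ay":0,"az":0,"dx":0,"dy":0,"dz":-0.2,"gripper":1},
  {"ax":0,"ay":0,"az":0,"dx":0,"dy":0,"dz":-0.1,"gripper":1},
  {"ax":0,"ay":0,"az":0,"dx":0,"dy":0,"dz":0,"gripper":1},
])

```text
clock: 9.35
eef_pos: [0.5782, 0.2274, 0.1322]
orientation: [0.0, 0.981, -0.192, -0.0]
contact_force: [0.7, 0.2, -5.1]
finger_gap: 0.202
```

Call:
servo_tool([
  {"ax":0,"ay":0,"az":0,"dx":0,"dy":0,"dz":-0.08,"gripper":1},
  {"ax":0,"ay":0,"az":0,"dx":0,"dy":0,"dz":-0.08,"gripper":1},
  {"ax":0,"ay":0,"az":0,"dx":0,"dy":0,"dz":0,"gripper":1},
])

```text
clock: 9.65
eef_pos: [0.5784, 0.2276, 0.1286]
orientation: [0.0, 0.981, -0.192, -0.0]
contact_force: [0.2, -0.4, -4.7]
finger_gap: 0.2
```

Call:
servo_tool([
  {"ax":0,"ay":0,"az":0,"dx":0,"dy":0,"dz":-0.05,"gripper":1},
  {"ax":0,"ay":0,"az":0,"dx":0,"dy":0,"dz":0,"gripper":1},
])

```text
clock: 9.85
eef_pos: [0.5787, 0.2277, 0.1279]
orientation: [-0.0, 0.981, -0.192, 0.0]
contact_force: [0.7, 0.5, -2.3]
finger_gap: 0.203
```

Light contact has begun: the load reading fell from −4.7 to −2.3 N at the expected height of 0.128.

Call:
servo_tool([
  {"ax":0,"ay":0,"az":0,"dx":0,"dy":0,"dz":-0.04,"gripper":1},
  {"ax":0,"ay":0,"az":0,"dx":0,"dy":0,"dz":0,"gripper":1},
])

```text
clock: 10.05
eef_pos: [0.5788, 0.2277, 0.1278]
orientation: [-0.0, 0.981, -0.192, 0.001]
contact_force: [-2.5, -1.6, 4.4]
finger_gap: 0.201
```

Run:
```python
from h import *
s=arm.get_state();print(s['clock'],s['eef_pos'],s['orientation'],s['finger_gap'],s['contact_force'],s['torque'])
out=[]
for c in('scene','side'):
    im=arm.camera(c)[:,:,::-1].copy()
    u,v=proj([[.577,.228,.1]],c)[0].astype(int)
    out.append(cv2.resize(im[v-60:v+50,u-60:u+60],None,fx=3.3,fy=3.3,interpolation=cv2.INTER_CUBIC))
cv2.imwrite("pics/l6.png",np.hstack(out))
```

```text
10.05 [0.57883732 0.22770922 0.12777843] [-2.71024878e-04  9.81386914e-01 -1.92039982e-01  5.44200828e-04] 0.2009803883592023 [-2.46740386 -1.64505596  4.39885153] [-0.28812856  0.92069746 -0.04195311]
```

View pics/l6.png

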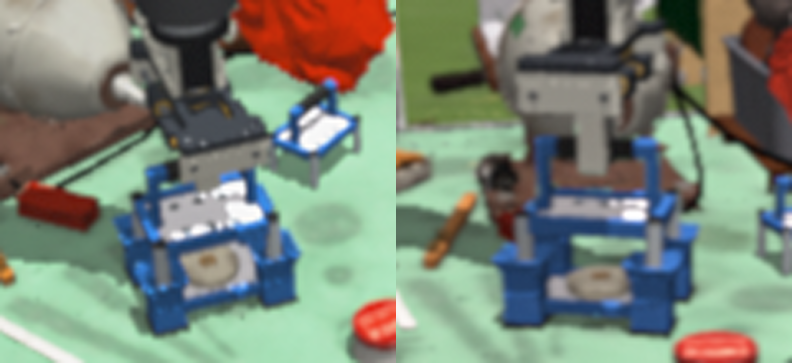

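The contact force now carries the weight and the height is right (0.1278 against the expected 0.128). All four posts are deep in the sockets. Releasing.

Call:
servo_tool([
  {"ax":0,"ay":0,"az":0,"dx":0,"dy":0,"dz":0,"gripper":0.3},
  {"ax":0,"ay":0,"az":0,"dx":0,"dy":0,"dz":0,"gripper":0.3},
  {"ax":0,"ay":0,"az":0,"dx":0,"dy":0,"dz":0,"gripper":0.3},
  {"ax":0,"ay":0,"az":0,"dx":0,"dy":0,"dz":0,"gripper":0.3},
  {"ax":0,"ay":0,"az":0,"dx":0,"dy":0,"dz":0,"gripper":0.3},
  {"ax":0,"ay":0,"az":0,"dx":0,"dy":0,"dz":0,"gripper":0.3},
  {"ax":0,"ay":0,"az":0,"dx":0,"dy":0,"dz":0,"gripper":0.3},
])

```text
clock: 10.85
eef_pos: [0.5785, 0.2276, 0.1265]
orientation: [0.0, 0.981, -0.192, -0.0]
contact_force: [0.0, 0.6, -0.6]
finger_gap: 0.691
```

Open and force-free. Now retreating straight up and back, so the wrist camera can see the tier.

Call:
servo_tool([
  {"ax":0,"ay":0,"az":0,"dx":0,"dy":0,"dz":0.4,"gripper":0.3},
  {"ax":0,"ay":0,"az":0,"dx":0,"dy":0,"dz":0.8,"gripper":0.3},
  {"ax":0,"ay":0,"az":0,"dx":0,"dy":0,"dz":0.8,"gripper":0.3},
  {"ax":0,"ay":0,"az":0,"dx":0,"dy":0,"dz":0.9,"gripper":0.3},
  {"ax":0,"ay":0,"az":0,"dx":-0.5,"dy":0,"dz":0.9,"gripper":0.3},
  {"ax":0,"ay":0,"az":0,"dx":-0.8,"dy":0,"dz":0.9,"gripper":0.3},
  {"ax":0,"ay":0,"az":0,"dx":-0.9,"dy":0.1,"dz":0.9,"gripper":0.3},
  {"ax":0,"ay":0,"az":0,"dx":-0.9,"dy":0.2,"dz":0.9,"gripper":0.3},
  {"ax":0,"ay":0,"az":0,"dx":-0.9,"dy":0.2,"dz":0.5,"gripper":0.3},
  {"ax":0,"ay":0,"az":0,"dx":0,"dy":0,"dz":0,"gripper":0.3},
  {"ax":0,"ay":0,"az":0,"dx":0,"dy":0,"dz":0,"gripper":0.3},
])

```text
clock: 11.95
eef_pos: [0.4783, 0.2404, 0.3027]
orientation: [-0.001, 0.981, -0.192, 0.001]
contact_force: [0.0, -0.5, -1.1]
finger_gap: 0.702
```

Run:
```python
from h import *
s=arm.get_state();print(s['clock'],s['eef_pos'],s['orientation'],s['finger_gap'],s['contact_force'])
out=[]
for c in('scene','side'):
    im=arm.camera(c)[:,:,::-1].copy()
    u,v=proj([[.577,.228,.09]],c)[0].astype(int)
    out.append(cv2.resize(im[v-50:v+50,u-50:u+50],None,fx=4,fy=4,interpolation=cv2.INTER_CUBIC))
cv2.imwrite("pics/l7.png",np.hstack(out))
im=arm.camera('wrist')[:,:,::-1].copy()
u,v=np.clip(proj([[.578,.2275,.09]],'wrist',s)[0].astype(int),75,460)
c,sn=np.cos(-.385),np.sin(-.385)
L=lambda x,y,z:[.578+c*x-sn*y,.2275+sn*x+c*y,z]
raw=im.copy()
P=proj([L(a*.055,b*.04,.03+.067) for a in(-1,1) for b in(-1,1)],'wrist',s)
print(P.round(1),u,v)
for p in P: cv2.drawMarker(im,tuple(np.round(p).astype(int)),(0,0,255),0,6)
f=lambda i:cv2.resize(i[v-75:v+75,u-65:u+65],None,fx=3,fy=3,interpolation=cv2.INTER_CUBIC)
cv2.imwrite('pics/w7.png',np.hstack([f(raw),f(im)]))
```

```text
11.95 [0.47830432 0.24036503 0.30273748] [-8.98057596e-04  9.81452551e-01 -1.91702329e-01  5.47726872e-04] 0.7022798163416624 [ 0.01936441 -0.4553387  -1.07136945]
[[295.9 151.6]
 [231.1 151.7]
 [296.8  53.8]
 [226.7  53.9]] 263 105
```

View pics/l7.png

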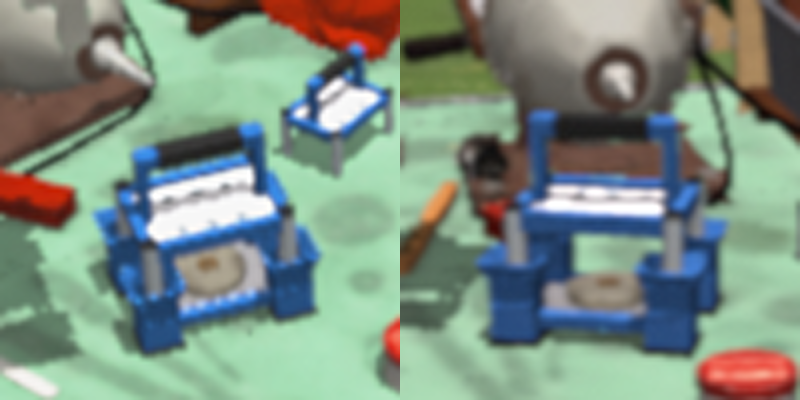

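View pics/w7.png

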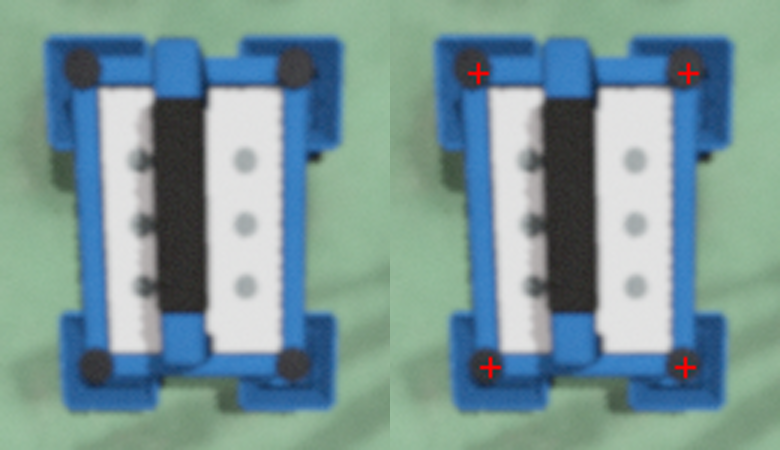

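All four caps land on the positions predicted for the seated, level tier, to within about 2 px. The gripper is clear, so I'm handing in.

```bash
python3 -c "
from station import arm
print(arm.sign_off())"
```

```text
the job is handed in; nothing more can be done
None
```

I picked up the large blue tier by its handle and stacked it on the blue base with all four posts in the sockets. I let go only once the base was carrying its weight, then handed the job in at about 12 s of the 35 s allowed.

**Checks that agreed:**
- **Seating height:** the tool stopped at 0.1278 m, against about 0.128 m expected for a fully seated tier.
- **Release:** the contact force dropped to about zero once the fingers opened.
- **Final pictures:** the scene and side cameras show the tier level with all four posts deep in the sockets. In the wrist view, the four post caps are within about 2 px of where a seated, level tier should put them. The gripper was well clear.

**Disagreements:**
- **Base position:** the first estimate differed by about 2 mm between two wrist views. I corrected (+2, −1) mm from a picture showing the posts and sockets together, just before lowering.
- **Move calls:** my first two were refused for missing fields, and nothing moved.

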